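# Clamp a specimen jar on the mixer with its slip-clutch knob

### The arm

A 6-joint arm with a two-finger parallel gripper is mounted at the origin on the work surface. World frame = base frame: x ahead of the robot, y to its left, z up, the work surface at z = 0. Lengths are in mm, angles in rad, forces in N, time in s.
With the tool pointing down it reaches from about 350 to 950 mm from the base axis. Payload 17.4 kg.
Tool frame: the origin (TCP) lies at the very end of the fingers, on their centre line; the grasp point (between the pads) lies 19 mm behind it; z points along the fingers, y is the direction in which the jaws open and shut (so a half turn about z gives the same grasp; the last joint's range is limited). The gripper opens to 93 mm and grips with 3 to 60 N. Pads are 15 mm wide; open, the fingers measure 128 mm over their backs; the gripper's body (75 mm by 188 mm) begins 65 mm behind the grasp point.
Start: joints at [1.284, 0.116, 1.442, -0, 1.584, -0.038], TCP at [166.221, 654.219, 218.646] pointing down, gripper open.
Joint ranges: [-2.83, 2.83], [-0.83, 2.19], [0.07, 2.5], [-1.14, 4.28], [0.01, 3], [-2.97, 2.97]. Speed limits (rad/s): [1.89, 1.89, 2.22, 3.14, 3.14, 3.14].

### API

Orientations are given as a rotation vector (axis times angle).
In Python, from workcell import get_state, camera, camera_info, job_done, find_in, cut_out, mark_of gives the robot as it stands. The module is installed in compiled form; this text tells all that it offers.
- The arm moves only by the tool apply_moves, never from a script. Its argument "series" is a list of rows, each a list of 4 numbers: the shift along the world's x, y, z in mm, then the turn about the world's z in rad. In form: [[x, y, z, turn], ...]. A call has 1 to 10 rows; each row is the pose to reach, as a shift and turn from the pose commanded when the call began; what a row does not reach only later rows make up. A row lasts 1/10 s, in which the tool goes at most 50 mm and 8.59 degrees, less where a joint would pass 70% of its speed; a pose out of reach is approached as far as the arm can. A call with a gripper value outside its range is refused whole. "grip" is the finger opening in mm, from 0 to 93, set as the call begins (left out, the last holds). The fingers move at their own pace and stop on an object; "grip_force" is the grip in N (left out, the last holds). Time passes only in rows, so rows that repeat a pose let the fingers close. It gives the time, the measured TCP pose, the force and the opening at its end, in the units of the state.
- get_state(): the state, without advancing time (a new reading comes with each control period).
- camera(name): name is "scene" or "side" or "wrist"; returns the picture (400x640x3 uint8, blue, green, red); there is no depth.
- camera_info(name): a dict with "fx", "fy", "cx", "cy" (pixels), "rvec" (rotation vector, rad) and "tvec" (3), from world to camera coordinates, as OpenCV has them. Camera axes: x right, y down, z forward; pixel columns grow to the right and rows downward; lengths in mm; the calibration is good to about 2 mm. A picture is of the moment at which its call begins: read the wrist's pose just before it. camera_info takes no time and is no camera call; for the wrist camera it gives the pose at the moment of the call.
- job_done(): hands the job in, once; it reports no verdict.
Trained networks look in the newest picture that a camera, given by its name, has taken for a name from the list of things; names that differ only in an ending like _2 or _b are one class to them, and where a whole thing is asked for, a point or a joint stands for the part that bears it (a point fixed in the world has none). Each returns a list of dicts, best first, with "p" (0 to 1); they miss things now and then, are a little off and sometimes report something else, mostly with a low value. They report only what shows in the picture. A call takes as long as a camera call.
- find_in(camera, label): "rect" ([left, top, right, bottom] as shares, 0 to 1, of the picture: columns of its width, rows of its height, round what is visible of it).
- cut_out(camera, label): "region" (400x640 bool, what is visible of it) and "rect" ([left, top, right, bottom] as shares, 0 to 1, of the picture: columns of its width, rows of its height, round what is visible of it).
- mark_of(camera, label): "location" ([column, row] as shares, 0 to 1, of the picture: columns of its width, rows of its height: a listed point, or the origin of a listed thing).
The state is a dict: "time": time; "joints": joint angles; "qvel": joint speeds; "tau": joint torques, N m; "tcp_pos": TCP position; "ee_rot": TCP orientation; "force": force on the tool from outside, world axes, zero at the start; "torque": the same for the moment, N m; "width": opening from 0.0 (shut) to 1.0 (fully open).
Only numpy, scipy, OpenCV 4.12 (cv2) and the standard library are available. Lean on these libraries where they do the work, as an engineer would, in place of code of your own. Each camera call takes 0.05 s, during which the arm holds its last target. There are 200 camera calls.

### The job

Stand the yellow-lidded specimen jar upright on the white plate of the mixer, between the sliding jaw and the V-shaped anvil, and let go of it. Then turn the orange knob clockwise until the jaw has pressed the jar home in the V and the knob's clutch slips, and stop while the white line on the knob stands over the green arc of the ring below it (15 to 60 degrees of slip, never more), and leave the jar clamped. Do not clamp harder than the clutch does, and leave the other two jars and the tube rack alone.

Things in the scene. Friction and masses are not known exactly. Their poses are not given: they have to be found in the camera images.
- jar_yellow: the specimen jar to clamp, loose, upright: clear round body 50 mm in diameter and 50 mm high, with a yellow lid 52 mm in diameter and 18 mm high on top (68 mm high in all), 80 to 170 g. Origin: centre of its underside, z up along its axis
- jar_green: bystander: a like jar, 68 mm high, 52 mm lid, with a green lid. Origin: centre of its underside
- jar_white: bystander: a like jar, 68 mm high, 52 mm lid, with a white lid. Origin: centre of its underside
- rack: bystander: loose white rack of purple-capped tubes, 72 x 112 x 90 mm. Origin: centre of its underside
- mixer: low grey and white mixer fixed to the bench, 240 x 150 mm. Origin on the bench; x axis = closing direction of the jaw. Its white plate, 30 mm above the bench, spans x -122 to 102, y -67 to 67 mm. A white and blue drive box (70 x 80 mm, top 100 mm above the bench) at x = -60 mm carries the knob and its ring, on an upright axis at x = -60, y = 0 mm
- jaw: sliding jaw with a springy black rubber face (12 N/mm), 33 mm wide, up to 36 mm above the white plate. Origin: centre of the face's foot, at plate height, face unloaded; x axis = closing direction. It starts fully open, moves 5 mm for each radian that ring and knob turn clockwise together, presses with 18 N when the clutch slips, and stays where it is left, also under load
- anvil: fixed V-shaped anvil with rubber-faced wings, 36 mm high, facing the jaw, set anew along the mixer's x axis each time. Origin: where the centre of the jar's underside lies when the jar is home in the V, on the white plate; x axis = mixer's. Wings begin 18 mm from the origin in +x, end at 55 mm and are 50 mm wide; the jar's y sides are free. At the start the jar has 4 to 9 mm of play to the jaw
- cap: orange slip-clutch knob, 40 mm in diameter, 112 to 144 mm above the bench, with a white line on top. Below it a dark ring, 64 mm across, 104 to 108 mm up, turns along (0.10 N m; a held, stopped knob may rest anywhere within this friction) until the jar is clamped; the torque then rises by 0.09 N m over 0.3 rad, the ring stands and the knob slips on it. Origin: on the axis, at its underside
- telltale: slip telltale: red pin, 10 mm in diameter, in the middle of the knob's top. Origin: its top, 147 mm above the bench (3 mm above the knob) at the start; it rises by 4 mm per radian that the knob slips clockwise on the ring (1 mm at 15, 4.2 mm at 60 degrees). The ring shows the slip too: white zero line, under the knob's white line at the start, green arc from 15 to 60 degrees, then red

How it is judged (in metres and radians):
On the way, in this order (a step that is already met when the one before it is completed fails the run):
1. the yellow-lidded jar stands upright on the plate between jaw and anvil, let go, the clutch not yet slipped (horizontal distance between jar_yellow and anvil below 0.013 m and z of jar_yellow in the frame of mixer below 0.033 m and angle between jar_yellow's own z axis and vertical below 0.1 rad and contact force between the fingers and jar_yellow below 0.1 N and height (world z) of telltale below 0.1478 m), for 0.2 s.
2. the jaw presses the jar and the clutch has slipped 15 degrees (contact force between jaw and jar_yellow above 7 N and height (world z) of telltale above 0.14805 m), for 0.1 s.
At the end, for the whole second after the job is handed in: The yellow-lidded jar stands upright (6 degrees) on the white plate, within 4 mm of home in the V, at rest, pressed by the jaw with over 7 N; the knob's line is 15 to 60 degrees clockwise of the ring's zero line (telltale top 148.05 to 151.2 mm high); the other jars stand (all of step 2 and horizontal distance between jar_yellow and anvil below 0.004 m and z of jar_yellow in the frame of mixer below 0.034 m and angle between jar_yellow's own z axis and vertical below 0.1 rad and linear speed of jar_yellow below 0.02 m/s and angle between each of jar_green, jar_white's own z axis and vertical below 0.2 rad); the robot touches nothing.
It fails at once if the clutch slips more than 60 degrees (height (world z) of telltale above 0.15122 m).
It fails at once if the jar is squeezed by the jaw with more than 24 N (the clutch was bypassed) (contact force between jaw and jar_yellow above 24 N).
It fails at once if the yellow-lidded jar is tipped by more than 30 degrees (angle between jar_yellow's own z axis and vertical above 0.52 rad).
It fails at once if another jar or the tube rack is moved by more than 20 mm (distance of any of jar_green, jar_white, rack from where it was at the start of the episode above 0.02 m).
It also fails if it takes over 72 s, if anything falls off the work surface, if the arm or the gripper's body presses on something with over 40 N, if the wrist force passes 120 N, or if a joint passes its speed limit or range.

## Working session

There is one attempt and no reset: what is moved stays moved. The work goes in short steps, Python scripts to look and compute and a tool call to move; the robot and the scene stay as the last step left them, time stands still between calls to the robot, and variables do not carry over. Pictures are saved under pics/ and viewed, about 8 in all and at most 12, crops included, and the job is handed in when it is done.

Besides the shell and the picture viewer there is one more tool, called after "Call:" in YAML: its name, and indented under it one key for each argument. apply_moves: Moves the arm, as the interface text tells. Its arguments: {"type":"object","properties":{"series":{"type":"array"},"grip":{"type":"number"},"grip_force":{"type":"number"}},"required":["series"]}

```bash
mkdir -p pics; cat > h.py <<'E'
import numpy as np, cv2
from workcell import *
W=np.array([640,400])
def ray(cam,px,ci=None):
    c=ci or camera_info(cam); R=cv2.Rodrigues(np.array(c["rvec"],float))[0]; t=np.array(c["tvec"],float).ravel()
    d=R.T@np.array([(px[0]-c["cx"])/c["fx"],(px[1]-c["cy"])/c["fy"],1]); return -R.T@t, d
def atz(cam,px,z,ci=None):
    o,d=ray(cam,px,ci); return o+d*(z-o[2])/d[2]
def proj(cam,P,ci=None):
    c=ci or camera_info(cam); K=np.array([[c["fx"],0,c["cx"]],[0,c["fy"],c["cy"]],[0,0,1.]])
    return cv2.projectPoints(np.array(P,float).reshape(-1,1,3),np.array(c["rvec"],float),np.array(c["tvec"],float),K,None)[0].reshape(-1,2)
def tri(rs):
    A=np.zeros((3,3));b=np.zeros(3)
    for o,d in rs:
        d=d/np.linalg.norm(d);M=np.eye(3)-np.outer(d,d);A+=M;b+=M@o
    return np.linalg.solve(A,b)
E
cat > a.py <<'E'
from h import *
print(get_state())
ims=[camera(c) for c in("scene","side")]
cv2.imwrite("pics/a.png",cv2.resize(np.vstack(ims),None,fx=.75,fy=.75)[:600] if 0 else np.vstack([i[:,:] for i in ims])[:800])
cv2.imwrite("pics/s1.png",ims[0]);cv2.imwrite("pics/s2.png",ims[1])
Z=dict(jar_yellow=0,jar_green=0,jar_white=0,rack=0,mixer=0,jaw=30,anvil=30,cap=112,telltale=147)
for n,z in Z.items():
    rs=[]
    for c in("scene","side"):
        m=mark_of(c,n)
        if m:
            p=np.array(m[0]["location"])*W; rs.append(ray(c,p)); print(n,c,round(m[0]["p"],2),p.round(1),atz(c,p,z).round(1))
    if len(rs)==2: print("   tri",tri(rs).round(1))
print(camera_info("scene"))
E
python3 a.py
```

```text
{'time': 0.0, 'joints': array([ 1.28420229e+00,  1.16438376e-01,  1.44225631e+00,  1.24587024e-05,
        1.58399259e+00, -3.77811084e-02]), 'qvel': array([ 9.31161638e-04,  2.79983532e-05, -1.23224666e-03,  3.91045154e-03,
       -5.39064866e-04, -1.14741278e-03]), 'tau': array([ 2.98388222e-03, -7.21284699e+01, -6.22593284e+01,  7.81448185e-02,
        2.39924662e-02, -5.94965195e-05]), 'tcp_pos': array([166.1563041 , 654.02032632, 217.94284189]), 'ee_rot': array([-3.89803293e-01, -3.11712482e+00,  1.69360443e-03]), 'force': array([0.21802173, 0.30491303, 1.10340343]), 'torque': array([ 0.0244543 , -0.00910313,  0.00098277]), 'width': 1.003676406837564}
jar_yellow scene 0.96 [366.4 312.5] [602.1 262.4   0. ]
jar_yellow side 0.78 [325.3 165. ] [594.3 250.5   0. ]
   tri [597.4 259.8  -7.9]
jar_green scene 0.96 [431.5 296.9] [452.  320.2   0. ]
jar_green side 0.56 [273.3 151.6] [459.1 333.9   0. ]
   tri [457.8 322.7   8.6]
jar_white scene 0.93 [397.  268.1] [467.1 212.1   0. ]
jar_white side 0.93 [277.8 179.5] [464.5 207.1   0. ]
   tri [465.  210.8  -3.2]
rack scene 0.94 [295.6 129.3] [ 398.8 -353.7    0. ]
mixer scene 0.9 [278.7 206.6] [ 602.4 -124.1    0. ]
mixer side 0.82 [355.4 272.2] [ 606.  -123.9   -0. ]
   tri [ 604.3 -123.9    0.8]
jaw scene 0.8 [281.  198.4] [ 593.  -122.7   30. ]
jaw side 0.74 [367.7 245.6] [639.1 -81.4  30. ]
   tri [ 618.4 -103.6   61.1]
anvil scene 0.76 [286.5 203. ] [ 589.5 -100.6   30. ]
anvil side 0.69 [351.1 253.9] [600.6 -99.5  30. ]
   tri [595.5 -99.8  32.8]
cap scene 0.58 [260.7 168. ] [ 612.  -179.9  112. ]
cap side 0.65 [364.2 260.2] [ 605.9 -190.3  112. ]
   tri [ 608.4 -185.2  105.5]
telltale side 0.52 [364.6 243.8] [ 606.4 -183.1  147. ]
{'fx': 514.8398301753074, 'fy': 514.8398301753074, 'cx': 326.95065885769674, 'cy': 191.49532960551636, 'rvec': array([ 0.84726201,  2.65011614, -0.97077715]), 'tvec': array([ 432.56575643, -151.97085942, 1553.17936863])}
```

```bash
python3 - <<'E'
import cv2,numpy as np
a=cv2.imread("pics/s1.png");b=cv2.imread("pics/s2.png")
a=cv2.resize(a[90:350,190:500],(400,335));b=cv2.resize(b[110:320,210:460],(400,335))
a=cv2.imread("pics/s1.png")[110:350,220:480];b=cv2.imread("pics/s2.png")[120:320,240:440]
cv2.imwrite("pics/v1.png",np.hstack([cv2.resize(a,(400,369)),np.vstack([cv2.resize(b,(369,369))])]))
E
```

```text
(no output)
```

View pics/v1.png

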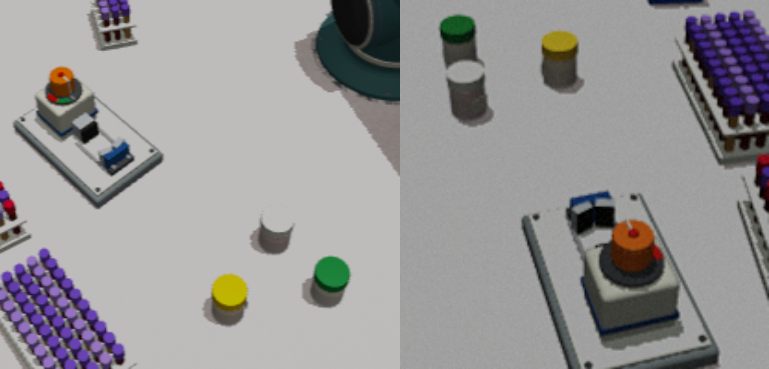

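Call:
apply_moves:
  series:
    - [30,-20,40,0]
    - [70,-55,80,-0.1]
    - [105,-95,120,-0.25]
    - [145,-130,150,-0.4]
    - [180,-165,150,-0.55]
    - [215,-200,150,-0.7]
    - [250,-235,150,-0.85]
    - [290,-270,150,-1.0]
    - [325,-305,150,-1.1]
    - [360,-340,150,-1.25]

```text
time: 2.0
tcp_pos: [496.7, 342.7, 368.7]
ee_rot: [2.145, 2.295, 0.001]
force: [0.7, 0.2, -0.4]
width: 0.999
```

Call:
apply_moves:
  series:
    - [35,-35,0,0]
    - [60,-75,0,0]
    - [60,-75,0,0]
    - [60,-75,0,0]

```text
time: 2.4
tcp_pos: [555.9, 268.7, 368.3]
ee_rot: [-2.142, -2.298, 0.0]
force: [0.8, -0.2, 0.1]
width: 1.002
```

```bash
cat > w.py <<'E'
import sys
from h import *
s=get_state(); ci=camera_info("wrist"); im=camera("wrist")
print(s["time"],s["tcp_pos"].round(1),s["ee_rot"].round(3),s["joints"].round(3))
R=cv2.Rodrigues(np.array(ci["rvec"]))[0]; print("cam pos",(-R.T@np.array(ci["tvec"])).round(1),"fwd",R[2].round(2))
cv2.imwrite("pics/%s.png"%sys.argv[1],im)
Z=dict(jar_yellow=0,jar_green=0,jar_white=0,mixer=0,jaw=30,anvil=30,cap=112,telltale=147)
for n in sys.argv[2:]:
    for m in mark_of("wrist",n)[:2]:
        p=np.array(m["location"])*W; print(n,round(m["p"],2),p.round(1),atz("wrist",p,Z[n],ci).round(1))
E
python3 w.py w1 jar_yellow; cp pics/w1.png pics/v2.png; python3 - <<'E'
from h import *
for m in find_in("wrist","jar_yellow")[:2]: print(m)
E
```

```text
2.4 [555.9 268.7 368.3] [-2.142 -2.298  0.   ] [ 0.409 -0.009  1.332  0.     1.819  0.339]
cam pos [550.5 342.6 535.1] fwd [ 0.02 -0.27 -0.96]
jar_yellow 0.64 [340.4 162.2] [592.6 257.7   0. ]
{'rect': [0.5088, 0.3648, 0.5775, 0.4645], 'p': 0.59}
```

View pics/v2.png

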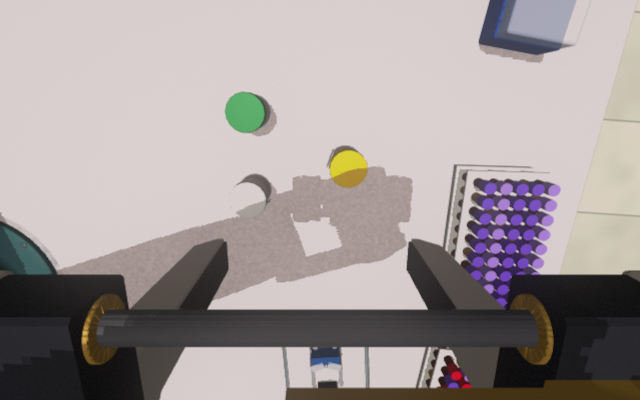

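Call:
apply_moves:
  series:
    - [5,-50,0,0]
    - [10,-100,0,0]
    - [15,-150,0,0]
    - [20,-200,0,0]
    - [25,-250,0,0]
    - [30,-300,0,0]
    - [35,-350,0,0]
    - [40,-400,0,0]
    - [45,-450,0,0]
    - [45,-500,0,0]

```text
time: 3.55
tcp_pos: [600.9, -229.0, 368.5]
ee_rot: [2.138, 2.302, 0.0]
force: [0.1, -0.1, 0.2]
width: 1.0
```

Call:
apply_moves:
  series:
    - [0,-45,-20,0]
    - [0,-45,-20,0]
    - [0,-45,-20,0]
    - [0,-45,-20,0]

```text
time: 3.95
tcp_pos: [600.9, -271.8, 349.3]
ee_rot: [2.137, 2.301, 0.001]
force: [0.5, 0.1, -0.3]
width: 1.002
```

```bash
python3 w.py w2 mixer jaw anvil cap telltale; python3 - <<'E'
import cv2
cv2.imwrite("pics/v3.png",cv2.resize(cv2.imread("pics/w2.png")[0:290,180:500],None,fx=2,fy=2))
E
```

```text
3.95 [ 600.9 -271.8  349.3] [2.137e+00 2.301e+00 1.000e-03] [-0.464  0.078  1.274  0.     1.789 -0.537]
cam pos [ 595.1 -197.8  516. ] fwd [ 0.02 -0.27 -0.96]
mixer 0.59 [324.1  50. ] [ 600.  -127.3    0. ]
jaw 0.88 [323.6  45.8] [ 598.6 -126.4   30. ]
jaw 0.2 [331.9  94.1] [ 614.4 -184.8   30. ]
cap 0.85 [332.7  95.1] [ 612.1 -188.   112. ]
telltale 0.6 [331.   96.1] [ 609.  -189.9  147. ]
```

View pics/v3.png

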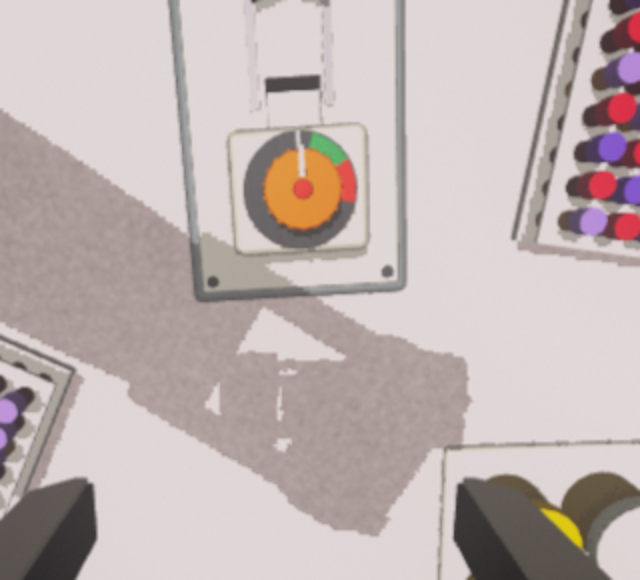

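Call:
apply_moves:
  series:
    - [0,50,0,0]
    - [0,100,0,0]
    - [0,100,0,0]
    - [0,100,0,0]

```text
time: 4.65
tcp_pos: [600.6, -172.3, 348.9]
ee_rot: [2.137, 2.302, 0.0]
force: [0.5, -0.2, -0.1]
width: 1.0
```

```bash
python3 w.py w3 mixer jaw anvil cap telltale; python3 - <<'E'
import cv2
cv2.imwrite("pics/v4.png",cv2.resize(cv2.imread("pics/w3.png")[50:300,200:450],None,fx=2.4,fy=2.4,interpolation=cv2.INTER_CUBIC))
E
```

```text
4.65 [ 600.6 -172.3  348.9] [2.137 2.302 0.   ] [-0.32   0.002  1.352 -0.     1.787 -0.394]
cam pos [594.7 -98.3 515.7] fwd [ 0.02 -0.27 -0.96]
mixer 0.85 [315.5 123.3] [ 594.9 -126.5    0. ]
jaw 0.73 [320.5 125.5] [ 601.9 -127.3   30. ]
cap 0.56 [323.5 185.1] [ 609.6 -191.1  112. ]
telltale 0.55 [327. 189.] [ 612.4 -187.2  147. ]
```

View pics/v4.png

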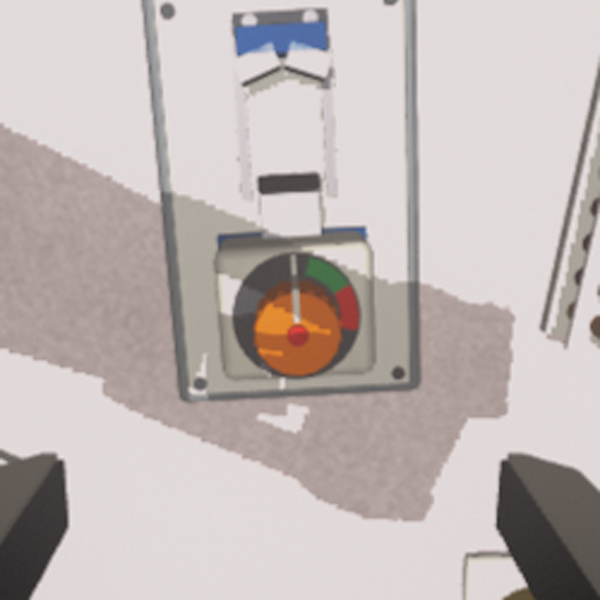

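```bash
cat > m.py <<'E'
from h import *
ci=camera_info("wrist")
f=lambda u,v,z: atz("wrist",(200+u/2.4,50+v/2.4),z,ci).round(1)[:2]
for n,u,v in [("jawL176",258,176),("jawR176",320,174),("jawL193",259,194),("jawR193",320,191),("apexdark",284,65),("apexblue",282,54),("tipL",243,86),("tipR",330,80),("tipLblue",235,55),("tipRblue",328,50),("backL",233,12),("backR",327,9)]:
    print(n,f(u,v,30),f(u,v,66))
for n,u,v in [("screwBL",200,384),("screwBR",398,373),("screwTL",167,11),("screwTR",390,0)]: print(n,f(u,v,30))
print("pin",f(297,335,147),"knobcentre",f(297,334,144))
im=cv2.imread("pics/w1.png")
h=cv2.cvtColor(im,cv2.COLOR_BGR2HSV); m=(cv2.inRange(h,(22,150,120),(35,255,255)))
n,l,st,c=cv2.connectedComponentsWithStats(m); i=1+np.argmax(st[1:,4]); print(st[i],c[i])
ys,xs=np.where(l==i)
# w1 camera: shift of wrist pose, same orientation to 0.005 rad
import json
R=cv2.Rodrigues(np.array(ci["rvec"]))[0]
c1=dict(ci); a=np.deg2rad(0)
# rotate camera orientation from yaw now to yaw at w1
def tR(v): return cv2.Rodrigues(np.array(v,float))[0]
D=tR([-2.142,-2.298,0])@tR([2.137,2.302,0]).T
R1=R@D.T; c1["rvec"]=cv2.Rodrigues(R1)[0].ravel(); c1["tvec"]=-R1@np.array([550.5,342.6,535.1])
print("lid",atz("wrist",c[i],68,c1).round(1), [atz("wrist",p,68,c1).round(1)[:2] for p in [(xs.min(),c[i][1]),(xs.max()+1,c[i][1]),(c[i][0],ys.min()),(c[i][0],ys.max()+1)]])
E
python3 m.py
```

```text
jawL176 [ 583.8 -127.4] [ 584.6 -125.4]
jawR176 [ 618.7 -123.8] [ 616.9 -122.1]
jawL193 [ 585.  -137.4] [ 585.7 -134.6]
jawR193 [ 619.5 -133.2] [ 617.7 -130.8]
apexdark [594.2 -67.2] [594.2 -69.7]
apexblue [592.7 -61.7] [592.8 -64.5]
tipL [572.4 -79.7] [574.1 -81.3]
tipR [619.9 -73.2] [618.1 -75.2]
tipLblue [567.1 -64. ] [569.2 -66.7]
tipRblue [617.5 -57.8] [615.8 -61. ]
backL [564.8 -42.4] [567.1 -46.7]
backR [615.2 -37.3] [613.7 -41.9]
screwBL [ 556.6 -252.9]
screwBR [ 675.6 -237.4]
screwTL [529.4 -44.4]
screwTR [648.5 -30.4]
pin [ 608.6 -189.8] knobcentre [ 608.7 -190. ]
[330 150  37  37 832] [346.52283654 165.38701923]
lid [595.3 264.8  68. ] [array([573. , 263.3]), array([622.9, 266.7]), array([593.4, 285.5]), array([598. , 234.9])]
```

Call:
apply_moves:
  series:
    - [0,45,0,0.02]
    - [0,90,0,0.05]
    - [0,135,0,0.055]
    - [0,180,0,0.055]
    - [0,225,0,0.055]
    - [0,270,0,0.055]
    - [0,315,0,0.055]
    - [0,345,-40,0.055]
    - [-2,370,-80,0.055]
    - [-2,370,-120,0.055]

```text
time: 5.95
tcp_pos: [598.2, 198.8, 226.7]
ee_rot: [-2.074, -2.359, -0.0]
force: [1.5, -0.5, 0.5]
width: 1.001
```

Call:
apply_moves:
  series:
    - [0,0,0,0]
    - [0,0,0,0]
    - [0,0,0,0]

```text
time: 6.25
tcp_pos: [599.5, 196.1, 231.4]
ee_rot: [2.076, 2.355, 0.004]
force: [0.5, 0.3, 0.6]
width: 1.003
```

```bash
cat > y.py <<'E'
from h import *
s=get_state(); ci=camera_info("wrist"); im=camera("wrist"); cv2.imwrite("pics/y.png",im)
print(s["time"],s["tcp_pos"].round(1),s["ee_rot"].round(3))
h=cv2.cvtColor(im,cv2.COLOR_BGR2HSV); m=cv2.inRange(h,(20,120,60),(36,255,255))
n,l,st,c=cv2.connectedComponentsWithStats(m)
for i in range(1,n):
    if st[i,4]>150:
        cs=cv2.findContours((l==i).astype(np.uint8),0,1)[0][0]; P=np.array([atz("wrist",p[0]+.0,68,ci)[:2] for p in cs],np.float32)
        print(st[i],"enclosing at z68",cv2.minEnclosingCircle(P),"px",cv2.minEnclosingCircle(cs))
for mm in mark_of("wrist","jar_yellow")[:1]:
    p=np.array(mm["location"])*W; print("net",mm["p"],p,atz("wrist",p,0,ci))
E
python3 y.py
```

```text
6.25 [599.5 196.1 231.4] [2.076 2.355 0.004]
[ 297   87   56   57 2472] enclosing at z68 ((598.54931640625, 259.9273986816406), 25.495458602905273) px ((324.3148193359375, 114.72222137451172), 28.516992568969727)
net 0.59 [324.096 114.32 ] [599.773358   259.07799967   0.        ]
```

Call:
apply_moves:
  series:
    - [0,30,-20,0]
    - [-1,64,-40,0]
    - [-1,64,-80,0]
    - [-1,64,-120,0]
    - [-1,64,-150,0]
    - [-1,64,-170,0]
    - [-1,64,-180,0]
    - [-1,64,-187,0]
    - [-1,64,-187,0]
    - [-1,64,-187,0]

```text
time: 7.35
tcp_pos: [598.1, 260.8, 42.8]
ee_rot: [2.076, 2.357, 0.002]
force: [1.0, -1.1, 0.9]
width: 1.001
```

Call:
apply_moves:
  series:
    - [0,0,0,0]
    - [0,0,0,0]
    - [0,0,0,0]
    - [0,0,0,0]
    - [0,0,0,0]
    - [0,0,0,0]
    - [0,0,0,0]
    - [0,0,0,0]
  grip: 40
  grip_force: 15

```text
time: 8.15
tcp_pos: [597.5, 260.7, 41.4]
ee_rot: [-2.076, -2.358, -0.0]
force: [-0.4, -0.1, -0.5]
width: 0.555
```

Call:
apply_moves:
  series:
    - [0,0,10,0]
    - [0,0,40,0]
    - [0,0,80,0]
    - [0,0,130,0]
    - [0,-45,150,0]
    - [0,-90,150,0]
    - [0,-135,150,0]
    - [0,-180,150,0]
    - [0,-225,150,0]
    - [0,-260,150,0]

```text
time: 9.15
tcp_pos: [597.1, -1.7, 192.3]
ee_rot: [2.076, 2.357, 0.0]
force: [0.3, 0.1, -0.9]
width: 0.558
```

```bash
python3 - <<'E'
from h import *
s=get_state(); print(s)
im=camera("wrist");sc=camera("scene")
cv2.imwrite("pics/v5.png",np.hstack([cv2.resize(im[150:400,200:450],(400,400)),cv2.resize(sc[110:310,220:420],(400,400))]))
E
```

```text
{'time': 9.15, 'joints': array([-4.54169145e-02, -4.53154912e-02,  1.64975396e+00, -2.47439953e-04,
        1.53654995e+00, -1.71652220e-01]), 'qvel': array([-0.57231681, -0.01400777,  0.0147571 ,  0.00254346,  0.00085374,
       -0.56635211]), 'tau': array([ 6.45977184e+00, -5.96731639e+01, -6.17963791e+01, -4.28244879e-02,
        1.72825246e-01,  1.20248504e+00]), 'tcp_pos': array([597.10851976,  -1.68601449, 192.25292751]), 'ee_rot': array([2.07647522e+00, 2.35667618e+00, 2.91614094e-04]), 'force': array([ 0.29941393,  0.13675678, -0.86990759]), 'torque': array([ 0.01155617,  0.04030803, -0.02621689]), 'width': 0.557949434364527}
```

View pics/v5.png

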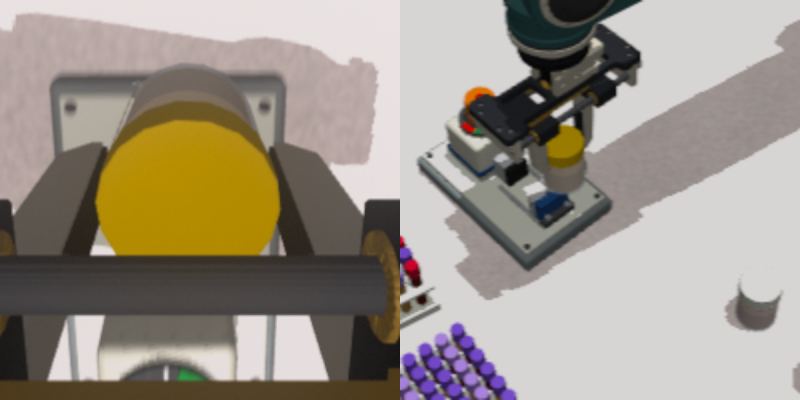

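Call:
apply_moves:
  series:
    - [0,-40,0,0]
    - [0,-80,0,0]
    - [0,-95,-30,0]
    - [0,-95,-60,0]
    - [0,-95,-60,0]
    - [0,-95,-60,0]
    - [0,-95,-60,0]

```text
time: 9.95
tcp_pos: [598.3, -93.8, 133.6]
ee_rot: [2.074, 2.357, 0.002]
force: [-0.2, -0.2, -0.7]
width: 0.551
```

Call:
apply_moves:
  series:
    - [-1,-2.4,0,0]
    - [-1,-2.4,-20,0]
    - [-1,-2.4,-35,0]
    - [-1,-2.4,-45,0]
    - [-1,-2.4,-53,0]
    - [-1,-2.4,-53,0]
    - [-1,-2.4,-53,0]
    - [-1,-2.4,-53,0]

```text
time: 10.75
tcp_pos: [596.9, -96.8, 79.1]
ee_rot: [2.075, 2.357, 0.001]
force: [0.1, -0.3, -1.0]
width: 0.555
```

```bash
python3 - <<'E'
from h import *
s=get_state(); print(s["tcp_pos"],s["force"],s["torque"])
im=camera("side");sc=camera("scene")
cv2.imwrite("pics/v6.png",np.hstack([cv2.resize(im[190:310,310:430],(400,400),interpolation=2),cv2.resize(sc[140:260,220:340],(400,400),interpolation=2)]))
E
```

```text
[596.85292077 -96.83442319  79.14412926] [ 0.10553482 -0.28972142 -1.00864678] [-0.04542553  0.06297683 -0.02055169]
```

View pics/v6.png

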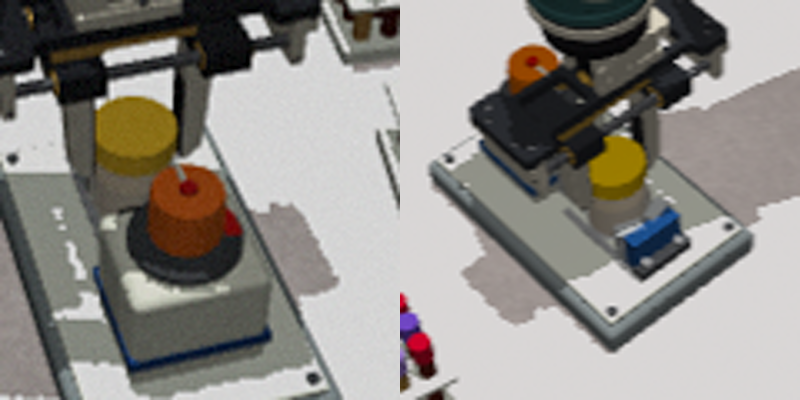

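Call:
apply_moves:
  series:
    - [0,0,-3,0]
    - [0,0,-5,0]
    - [0,0,-7,0]
    - [0,0,-8,0]
    - [0,0,-8,0]
    - [0,0,-8,0]

```text
time: 11.45
tcp_pos: [596.7, -96.8, 71.2]
ee_rot: [2.076, 2.358, 0.001]
force: [-2.7, 1.2, 8.9]
width: 0.558
```

Call:
apply_moves:
  series:
    - [0,0,0.5,0]
    - [0,0,0.5,0]
    - [0,0,0.5,0]
    - [0,0,0.5,0]
    - [0,0,0.5,0]
    - [0,0,10,0]
    - [0,0,40,0]
    - [0,0,80,0]
    - [0,0,120,0]
    - [0,0,150,0]
  grip: 80

```text
time: 12.45
tcp_pos: [596.7, -96.8, 224.1]
ee_rot: [2.074, 2.356, 0.002]
force: [0.6, 0.0, -0.8]
width: 0.864
```

Call:
apply_moves:
  series:
    - [0,-40,40,0]
    - [0,-80,70,0]
    - [0,-95,70,0]
    - [0,-95,70,0]
    - [0,-95,70,0]
    - [0,-95,70,0]

```text
time: 13.05
tcp_pos: [596.4, -190.9, 289.9]
ee_rot: [-2.075, -2.358, 0.0]
force: [0.1, -0.7, -0.4]
width: 0.861
```

```bash
python3 y.py; python3 - <<'E'
from h import *
ci=camera_info("wrist"); im=cv2.imread("pics/y.png"); h=cv2.cvtColor(im,cv2.COLOR_BGR2HSV)
def comp(m,z):
    n,l,st,c=cv2.connectedComponentsWithStats(m)
    if n<2: return
    i=1+np.argmax(st[1:,4]); cs=cv2.findContours((l==i).astype(np.uint8),0,1)[0][0]
    P=np.array([atz("wrist",p[0],z,ci)[:2] for p in cs],np.float32); print(st[i],c[i],cv2.minEnclosingCircle(P))
comp(cv2.inRange(h,(20,120,60),(36,255,255)),98)
comp(cv2.inRange(h,(6,120,60),(18,255,255)),144)
cv2.imwrite("pics/v7.png",cv2.resize(im[0:300,190:490],None,fx=2,fy=2,interpolation=2))
E
```

```text
13.05 [ 596.4 -190.9  289.9] [-2.075 -2.358  0.   ]
[ 304   56   53   56 2271] enclosing at z68 ((597.2484130859375, -96.14341735839844), 28.03774642944336) px ((330.0, 83.56363677978516), 27.726512908935547)
[412 347  37  37 857] enclosing at z68 ((783.5429077148438, -430.6144714355469), 35.481117248535156) px ((431.4500427246094, 366.19854736328125), 22.882122039794922)
net 0.56 [325.696  87.08 ] [594.57480862 -96.64908215   0.        ]
[ 304   56   53   56 2271] [329.87098195  83.45266402] ((596.5119018554688, -97.73918151855469), 25.878686904907227)
[ 309  161   45   46 1436] [330.96935933 183.90320334] ((608.02392578125, -185.8876190185547), 21.866230010986328)
```

View pics/v7.png

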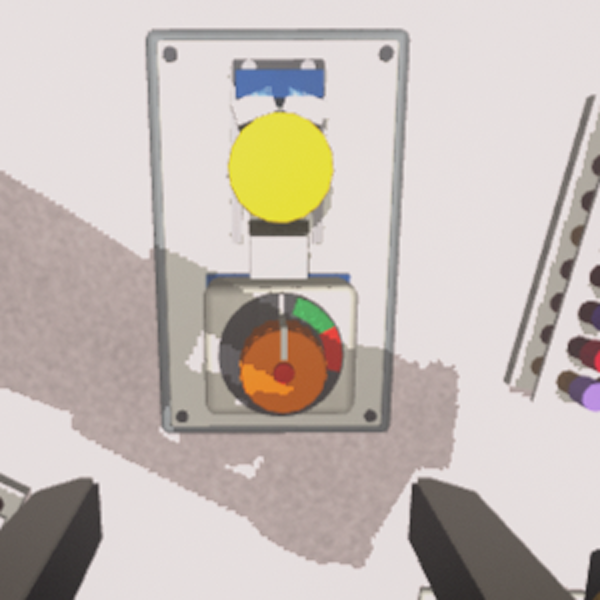

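```bash
python3 - <<'E'
from h import *
s=get_state(); ci=camera_info("wrist"); im=cv2.imread("pics/y.png")
h=cv2.cvtColor(im,cv2.COLOR_BGR2HSV); sub=h[150:220,300:365]
m=cv2.inRange(sub,(0,150,60),(4,255,255))|cv2.inRange(sub,(172,150,60),(180,255,255))
n,l,st,c=cv2.connectedComponentsWithStats(m)
for i in range(1,n): 
    if st[i,4]>8: p=c[i]+[300,150]; print(st[i],p,atz("wrist",p,147,ci))
print("knob",atz("wrist",(190+284/2,372/2),144,ci)); print("ringtop",atz("wrist",(190+282/2,354/2),108,ci))
print("tcp px",proj("wrist",[s["tcp_pos"]],ci), "grasp",proj("wrist",[s["tcp_pos"]+[0,0,19]],ci))
E
```

```text
[ 50  14  10  21 146] [355.58219178 174.        ] [ 628.95474258 -173.74254072  147.        ]
[27 32 10 10 77] [331.44155844 186.15584416] [ 608.91118521 -187.69542506  147.        ]
knob [ 609.61488316 -188.16508485  144.        ]
ringtop [ 609.91844472 -187.13255187  108.        ]
tcp px [[317.64850923 251.93253786]] grasp [[317.69175848 268.66033778]]
```

Call:
apply_moves:
  series:
    - [12,2,-10,0.15]
    - [12,2,-20,0.3]
    - [12,2,-30,0.45]
    - [12,2,-40,0.6]
    - [12,2,-50,0.75]
    - [12,2,-60,0.9]
    - [12,2,-70,1.05]
    - [12,2,-80,1.2]
    - [12,2,-90,1.35]
    - [12,2,-100,1.5]

```text
time: 14.15
tcp_pos: [608.5, -188.9, 189.8]
ee_rot: [0.099, -3.14, -0.0]
force: [0.2, -0.3, 0.3]
width: 0.86
```

Call:
apply_moves:
  series:
    - [0,0,0,0.1]
    - [0,0,0,0.1]
    - [0,0,0,0.1]
    - [0,0,0,0.1]

```text
time: 14.55
tcp_pos: [608.6, -189.5, 190.7]
ee_rot: [-0.242, 3.132, -0.0]
force: [-0.5, 0.4, 0.5]
width: 0.859
```

```bash
cat > k.py <<'E'
import sys
from h import *
s=get_state(); ci=camera_info("wrist"); im=camera("wrist"); cv2.imwrite("pics/%s.png"%sys.argv[1],im)
print(s["time"],s["tcp_pos"].round(1),s["ee_rot"].round(3),"F",s["force"].round(1),"T",s["torque"].round(3),s["joints"].round(2))
h=cv2.cvtColor(im,cv2.COLOR_BGR2HSV)
m=cv2.inRange(h,(0,150,60),(4,255,255))|cv2.inRange(h,(172,150,60),(180,255,255))
p0=proj("wrist",[[609,-188.5,147]],ci)[0]; print("pin expected",p0)
n,l,st,c=cv2.connectedComponentsWithStats(m)
for i in range(1,n):
    if st[i,4]>8 and np.linalg.norm(c[i]-p0)<60: print(st[i],c[i].round(1),atz("wrist",c[i],147,ci).round(1))
E
python3 k.py k1
```

```text
14.55 [ 608.6 -189.5  190.7] [-0.242  3.132 -0.   ] F [-0.5  0.4  0.5] T [0.056 0.036 0.006] [-0.34  0.04  1.56 -0.    1.53 -2.07]
pin expected [320.85165162 227.35774162]
[315 220  14  15 165] [321.6 226.7] [ 608.5 -188.1  147. ]
```

Call:
apply_moves:
  series:
    - [0,1,-15,0]
    - [0,1,-35,0]
    - [0,1,-55,0]
    - [0,1,-68,0]
    - [0,1,-76,0]
    - [0,1,-76,0]
    - [0,1,-76,0]

```text
time: 15.3
tcp_pos: [608.8, -188.8, 115.0]
ee_rot: [-0.245, 3.131, -0.0]
force: [-0.4, 0.0, 0.3]
width: 0.863
```

Call:
apply_moves:
  series:
    - [0,0,0,0]
    - [0,0,0,0]
    - [0,0,0,0]
    - [0,0,0,0]
    - [0,0,0,0]
    - [0,0,0,0]
    - [0,0,0,0]
  grip: 30
  grip_force: 25

```text
time: 16.0
tcp_pos: [608.3, -186.9, 114.5]
ee_rot: [0.246, -3.131, -0.005]
force: [-4.0, 14.7, 4.8]
width: 0.425
```

```bash
python3 k.py k2; python3 - <<'E'
import cv2
cv2.imwrite("pics/v8.png",cv2.resize(cv2.imread("pics/k2.png")[150:350,220:420],(500,500),interpolation=2))
E
```

```text
16.0 [ 608.3 -186.9  114.5] [ 0.246 -3.131 -0.005] F [-4.  14.7  4.8] T [ 2.499  0.732 -0.018] [-0.34  0.08  1.65  0.    1.41 -2.07]
pin expected [317.07131795 287.84268307]
[308 276  21  22 364] [318.  286.5] [ 608.3 -188.2  147. ]
```

View pics/v8.png

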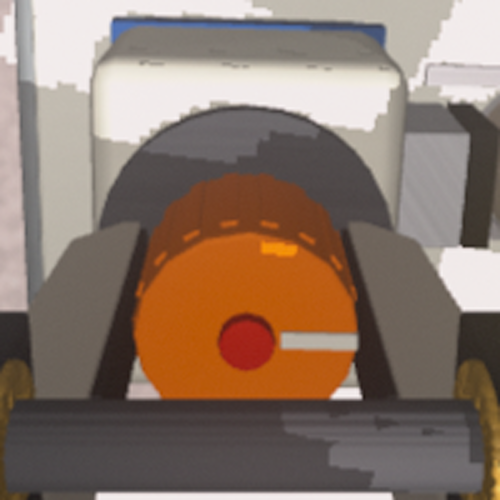

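Call:
apply_moves:
  series:
    - [0,1,0,0]
    - [0,2,0,0]
    - [0,2.5,0,0]
    - [0,2.5,0,0]
    - [0,2.5,0,0]

```text
time: 16.55
tcp_pos: [608.4, -186.6, 114.6]
ee_rot: [0.245, -3.132, 0.001]
force: [-4.4, -3.4, 3.1]
width: 0.426
```

Call:
apply_moves:
  series:
    - [0,0,0,-0.1]
    - [0,0,0,-0.2]
    - [0,0,0,-0.3]
    - [0,0,0,-0.4]
    - [0,0,0,-0.5]
    - [0,0,0,-0.6]
    - [0,0,0,-0.7]
    - [0,0,0,-0.8]
    - [0,0,0,-0.8]
    - [0,0,0,-0.8]

```text
time: 17.55
tcp_pos: [608.4, -186.2, 114.5]
ee_rot: [-0.99, -2.981, -0.0]
force: [-4.2, 1.6, 5.8]
width: 0.43
```

```bash
python3 k.py k3; python3 - <<'E'
import cv2
cv2.imwrite("pics/v9.png",cv2.resize(cv2.imread("pics/k3.png")[100:350,200:450],(500,500),interpolation=2))
E
```

```text
17.55 [ 608.4 -186.2  114.5] [-0.99  -2.981 -0.   ] F [-4.2  1.6  5.8] T [ 0.047  0.962 -0.072] [-0.34  0.08  1.65  0.    1.41 -1.27]
pin expected [316.67782211 288.23404907]
[307 276  22  22 364] [317.1 286.4] [ 608.4 -187.8  147. ]
```

View pics/v9.png

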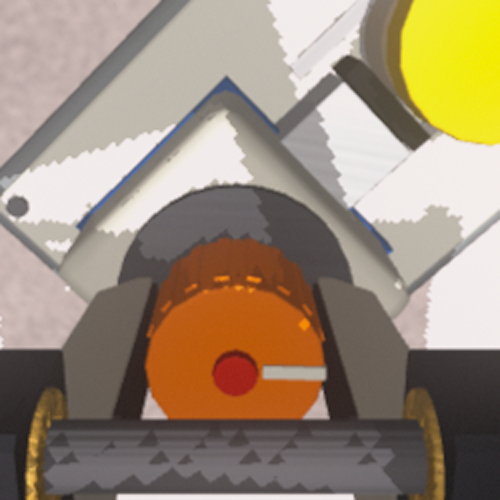

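```bash
python3 - <<'E'
from h import *
ci=camera_info("wrist"); print(proj("wrist",[[608.4,-187.8,z] for z in (147,148,149,150,151,152)],ci).round(1))
E
cat >> k.py <<'E'
im=camera("scene");
E
```

```text
[[317.1 286.4]
 [317.1 287.5]
 [317.1 288.7]
 [317.2 290. ]
 [317.2 291.2]
 [317.2 292.4]]
```

Call:
apply_moves:
  series:
    - [0,0,0,-0.1]
    - [0,0,0,-0.2]
    - [0,0,0,-0.3]
    - [0,0,0,-0.3]

```text
time: 18.0
tcp_pos: [608.5, -186.1, 114.6]
ee_rot: [-1.427, -2.799, -0.0]
force: [-3.9, 2.4, 5.2]
width: 0.426
```

```bash
python3 k.py k4
```

```text
18.0 [ 608.5 -186.1  114.6] [-1.427 -2.799 -0.   ] F [-3.9  2.4  5.2] T [ 0.273  0.895 -0.105] [-0.34  0.08  1.65  0.    1.41 -0.96]
pin expected [316.99381334 288.33508379]
[307 276  22  22 361] [317.1 286.4] [ 608.5 -187.7  147. ]
```

Call:
apply_moves:
  series:
    - [0,0,0,-0.1]
    - [0,0,0,-0.2]
    - [0,0,0,-0.2]

```text
time: 18.4
tcp_pos: [608.6, -186.0, 114.5]
ee_rot: [1.697, 2.644, 0.001]
force: [-3.6, 2.6, 5.3]
width: 0.428
```

```bash
python3 k.py k5
```

```text
18.4 [ 608.6 -186.   114.5] [1.697e+00 2.644e+00 1.000e-03] F [-3.6  2.6  5.3] T [ 0.436  0.726 -0.002] [-0.34  0.08  1.65  0.    1.41 -0.77]
pin expected [317.22241458 288.34624552]
[307 276  22  22 369] [317.1 286.5] [ 608.6 -187.7  147. ]
```

Call:
apply_moves:
  series:
    - [0,0,0,-0.1]
    - [0,0,0,-0.2]
    - [0,0,0,-0.2]

```text
time: 18.8
tcp_pos: [608.7, -186.0, 114.5]
ee_rot: [1.951, 2.462, 0.001]
force: [-1.4, 4.4, 5.4]
width: 0.428
```

```bash
python3 k.py k6
```

```text
18.8 [ 608.7 -186.   114.5] [1.951e+00 2.462e+00 1.000e-03] F [-1.4  4.4  5.4] T [ 0.608  0.528 -0.009] [-0.34  0.08  1.65  0.    1.41 -0.57]
pin expected [317.46243533 288.30128042]
[307 276  22  23 391] [317.2 287.1] [ 608.7 -187.9  147. ]
```

Call:
apply_moves:
  series:
    - [0,0,0,-0.1]
    - [0,0,0,-0.2]
    - [0,0,0,-0.2]

```text
time: 19.2
tcp_pos: [608.8, -186.0, 114.6]
ee_rot: [2.186, 2.256, 0.001]
force: [0.2, 5.1, 4.7]
width: 0.426
```

```bash
python3 k.py k7; python3 - <<'E'
import cv2
cv2.imwrite("pics/v10.png",cv2.resize(cv2.imread("pics/k7.png")[60:350,180:470],(580,580),interpolation=2))
E
```

```text
19.2 [ 608.8 -186.   114.6] [2.186e+00 2.256e+00 1.000e-03] F [0.2 5.1 4.7] T [0.767 0.176 0.029] [-0.34  0.08  1.65  0.    1.41 -0.37]
pin expected [317.6979528  288.19450377]
[307 276  22  24 416] [317.3 287.5] [ 608.8 -188.2  147. ]
```

View pics/v10.png

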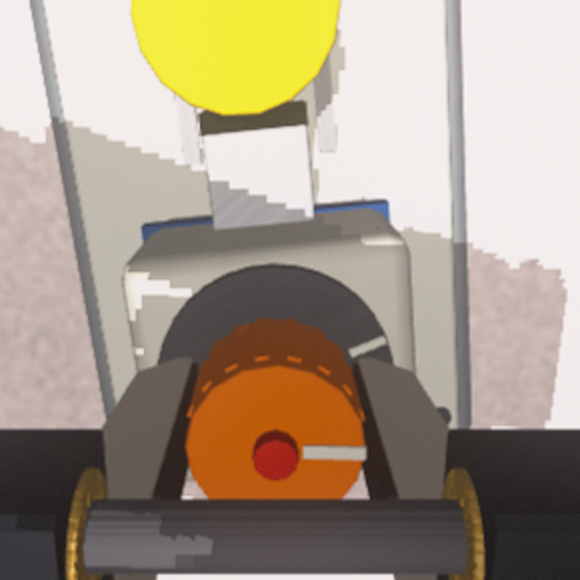

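```bash
python3 - <<'E'
from h import *
ci=camera_info("wrist"); f=lambda u,v,z: atz("wrist",(180+u/2,60+v/2),z,ci)[:2]
c=f(276,455,147)-0; 
ang=lambda d: np.degrees(np.arctan2(d[1],d[0]))
for cc in (c,np.array([608.8,-187.5])):
    print(cc, "knob",ang(f(363,453,144)-cc), "knob own",ang(f(364,453,144)-f(304,452,144)), "zero",ang(f(384,338,108)-cc),ang(f(352,355,108)-cc),"r",np.linalg.norm(f(384,338,108)-cc))
print("zero own",ang(f(384,338,108)-f(352,355,108)))
E
```

```text
[ 609.11031327 -188.17480205] knob -1.6708020147959912 knob own 0.8893443290040419 zero 25.325814492220626 22.37481870003506 r 31.200032354092432
[ 608.8 -187.5] knob -3.625553244371904 knob own 0.8893443290040419 zero 23.96184192381582 20.418649552668278 r 31.200705149867986
zero own 32.01075429172333
```

Call:
apply_moves:
  series:
    - [0,0,0,-0.1]
    - [0,0,0,-0.18]
    - [0,0,0,-0.18]
    - [0,0,0,-0.18]

```text
time: 19.7
tcp_pos: [608.9, -186.0, 114.6]
ee_rot: [2.378, 2.053, 0.002]
force: [0.9, 5.2, 4.8]
width: 0.426
```

```bash
python3 k.py k8
```

```text
19.7 [ 608.9 -186.   114.6] [2.378e+00 2.053e+00 2.000e-03] F [0.9 5.2 4.8] T [ 0.916 -0.081 -0.011] [-0.34  0.08  1.65  0.    1.41 -0.19]
pin expected [317.88020218 288.05890678]
[307 276  22  25 434] [317.4 287.9] [ 608.8 -188.4  147. ]
```

Call:
apply_moves:
  series:
    - [0,0,0,0]
    - [0,0,0,0]
    - [0,0,0,0]
    - [0,0,0,0]
    - [0,0,0,0]
    - [0,0,10,0]
    - [0,0,30,0]
    - [0,0,70,0]
    - [0,0,120,0]
    - [0,0,120,0]
  grip: 85

```text
time: 20.8
tcp_pos: [610.1, -186.8, 242.9]
ee_rot: [2.378, 2.04, 0.008]
force: [-0.3, 0.3, 0.3]
width: 0.916
```

Call:
apply_moves:
  series:
    - [0,-20,30,0]
    - [0,-40,60,0]
    - [0,-40,60,0]
    - [0,-40,60,0]
    - [0,-40,60,0]

```text
time: 21.3
tcp_pos: [608.3, -225.8, 293.5]
ee_rot: [-2.384, -2.045, 0.001]
force: [-0.2, 0.1, -0.4]
width: 0.914
```

```bash
python3 k.py k9; python3 - <<'E'
from h import *
im=cv2.imread("pics/k9.png"); ci=camera_info("wrist")
h=cv2.cvtColor(im,cv2.COLOR_BGR2HSV);m=cv2.inRange(h,(20,120,60),(36,255,255))
n,l,st,c=cv2.connectedComponentsWithStats(m)
for i in range(1,n):
    if st[i,4]>800: 
        cs=cv2.findContours((l==i).astype(np.uint8),0,1)[0][0]; P=np.array([atz("wrist",p[0],98,ci)[:2] for p in cs],np.float32); print("lid",st[i],cv2.minEnclosingCircle(P))
p=proj("wrist",[[604,-150,110]],ci)[0].astype(int); print("crop centre",p)
x0=max(p[0]-100,0);y0=max(p[1]-110,0); print(x0,y0)
cv2.imwrite("pics/v11.png",cv2.resize(im[y0:y0+200,x0:x0+200],(600,600),interpolation=2))
E
```

```text
21.3 [ 608.3 -225.8  293.5] [-2.384e+00 -2.045e+00  1.000e-03] F [-0.2  0.1 -0.4] T [-0.065  0.075 -0.028] [-0.39  0.05  1.39  0.    1.7  -0.24]
pin expected [311.50659341 146.42407164]
[307 141  10  11  85] [311.3 146.1] [ 608.9 -188.2  147. ]
[322 153  17  17 115] [330.2 161.1] [ 623.7 -204.1  147. ]
lid [ 257   15   54   58 2442] ((596.0615234375, -93.76432800292969), 25.841495513916016)
crop centre [300 103]
200 0
```

View pics/v11.png

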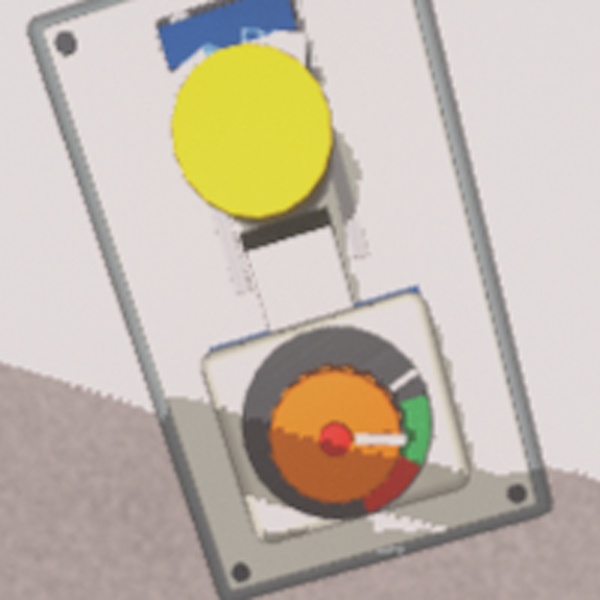

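```bash
python3 - <<'E'
from h import *
ci=camera_info("wrist"); f=lambda u,v,z: atz("wrist",(200+u/3,v/3),z,ci)[:2]
ang=lambda d: np.degrees(np.arctan2(d[1],d[0]))
c=f(337,439,148.5); print(c,"slip",ang(f(404,379,108)-f(337,423,108)),ang(f(404,379,108)-c),"line",ang(f(406,440,144)-c))
print("green",ang(f(421,395,108)-c),ang(f(415,467,108)-c))
print(get_state()["force"]); job_done()
E
```

```text
[ 609.7514681  -188.18473656] slip 24.28621439899804 25.95551645078432 line -10.981746835399676
green 10.920004980807114 -37.5844647679746
[-0.29026544  0.99419115  0.48584475]
the job is handed in; nothing more can be done
```

The yellow-lidded jar is clamped in the V, and the knob was left with about 36° of clutch slip, inside the 15 to 60° window. The job was handed in at about 21 s. It gave no verdict.

I set the jar on the plate, let go of it, and turned the knob clockwise by about 1.9 rad. I then opened the fingers and moved the arm clear before handing in.

- **Slip:** In the last wrist picture the knob's white line sits near the middle of the green arc, about 35 to 37° past the ring's zero line. The red pin's rise, read roughly from its shift in the picture, came out lower at about 1.3 to 2 mm. 36° of slip should give 2.5 mm. Both readings lie within the allowed range.
- **Jar position:** The jar stands upright. Its lid centre measured about 1.5 mm from my estimate of home, with calibration good to about 2 mm.
- **Clamping force:** I had no direct reading of the jaw force. That the jar is clamped with over 7 N follows only from the clutch having slipped.
- **Bystanders:** I did not go near the other jars or the rack, but I took no final measurement of them.

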